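Nest the wax-melting pans with their handles fanned

ROBOT

A 6-joint arm with a two-finger parallel gripper is mounted at the origin on a cart in front of the work surface, level with it; the furniture and walls round the work are solid. World frame = base frame: x ahead of the robot, y to its left, z up, the work surface at z = 0. Lengths are in m, angles in degrees, forces in N, time in s.
With the tool pointing down it reaches from about 0.35 to 0.875 m from the base axis. Payload 4.2 kg.
Tool frame: the origin (TCP) lies midway between the tips of the shut fingers; the grasp point (between the pads) lies 19 mm behind it; z points along the fingers, y is the line along which they close (so a half turn about z gives the same grasp; the last joint's range is limited). The gripper opens to 87 mm and grips with 3 to 60 N. Pads are 19 mm wide; open, the fingers measure 117 mm over their backs; the gripper's body (75 mm by 190 mm) begins 51 mm behind the grasp point.
Start: joints at [-55.313, 22.042, 0.453, 0, -68.411, -14.817], TCP at [0.212, -0.588, 0.223] pointing down, gripper open.
Joint ranges: [-179.83, 179.83], [-69.29, 118.12], [-61.27, 80.66], [-181.25, 117.63], [-171.15, -9.14], [-177.46, 177.46]. Speed limits (degrees/s): [159.86, 159.86, 180, 180, 180, 180].

INTERFACE

Orientations are given as a 3x3 rotation matrix whose columns are the frame's x, y, z axes.
In Python, from station import sense, capture, camera_params, finish_job gives the robot as it stands.
- The arm moves only by the tool drive_tool, never from a script. Its argument "rows" is a list of rows, each an object of numbers: "tx", "ty", "tz": the shift along the tool's x, y, z in cm; "ax", "ay", "az": the turn, a rotation vector about the tool's x, y, z in rad; "claw": the finger opening in cm, from 0 to 8.7. In form: [{"tx": .., "ty": .., "tz": .., "ax": .., "ay": .., "az": .., "claw": ..}, ...]. A call has 1 to 10 rows; each row shifts and turns the commanded pose from where the row before left it, along the tool's axes as they then stand; what a row does not reach is not made up. A row lasts 1/12 s, in which the tool goes at most 41.7 mm and 7.16 degrees, less where a joint would pass 70% of its speed; a pose out of reach is approached as far as the arm can. A call with a gripper value outside its range is refused whole. The fingers move at their own pace and stop on an object; the grip force is fixed at half the most. Time passes only in rows, so rows that do not move let the fingers close. It gives the time, the measured TCP pose, the force, the opening and the grip force at its end, in the units of the state.
- sense(): the state, without advancing time (a new reading comes with each control period).
- capture(name): name is "side" or "top" or "wrist"; returns (picture, depth): 480x640x3 uint8, red, green, blue; 480x640 float32, m along the optical axis (not along the pixel's ray), 0 where there is no reading.
- camera_params(name): a dict with "intrinsics" (3x3 intrinsics, pixels), "R" (3x3) and "t" (3): a world point X has camera coordinates R X + t; the wrist camera has in their place "tool_from_camera" (4x4, takes a point from camera to tool coordinates, whose origin is the TCP and whose axes are the flange's). Camera axes: x right, y down, z forward; pixel columns grow to the right and rows downward; lengths in m; the calibration is good to about 2 mm. A picture is of the moment at which its call begins: read the wrist's pose just before it. camera_params takes no time and is no camera call.
- finish_job(): hands the job in; it is judged then, once.
The state is a dict: "time_s": time; "joints": joint angles; "joint_velocities": joint speeds; "effort": joint torques, N m; "tcp_pos": TCP position; "ee_rot": TCP orientation; "wrist_force": force on the tool from outside, world axes, zero at the start; "moment": the same for the moment, N m; "gripper_width": opening from 0.0 (shut) to 1.0 (fully open); "gripper_force": force on a finger pad.
Only numpy, scipy, OpenCV 4.12 (cv2) and the standard library are available. Lean on these libraries where they do the work, as an engineer would, in place of code of your own. Each camera call takes 0.05 s, during which the arm holds its last target. There are 200 camera calls.

TASK

Put the three wax-melting pans away as one nest on the bench: the middle pan, which was dropped into the large one with its handle on top of the large pan's handle, must come fully home in it, and the small pan fully home in the middle one, each standing level on the floor of the pan below with spout nested in spout and the three handles fanned clear of one another. Leave the large pan where it stands, without dragging or turning it along, do not let the small pan drop, and leave the mould beside them and the dosing cup undisturbed.

Things in the scene. Friction and masses are not known exactly. Their poses are not given: they have to be found in the camera images.
- large_pan_centre (a point): Largest of three open steel melting pans, loose, 1.6 kg: on its axis, half-way up; z up, x towards its spout. Rim 136 mm across, 54 mm high, foot 116 mm, walls 3 mm, floor 4 mm. The spout is a rounded bulge of the wall, 46 degrees wide, 15 mm out at the rim, nil at the foot; it nests only in the next pan's spout, else the pan rides 5 to 15 mm high. Handle 155 degrees ccw (from above) of x.
- large_pan_grip (a point): Middle of the black grip of the large pan's handle, axes as the pan's: 144.6 mm from the pan's axis, 79.9 mm above its foot. On every pan a steel strap 17 mm wide, 5 mm thick leaves the rim 2 mm below its top, rising outwards at 20 degrees; after 34 mm it becomes the grip, 95 mm long, 20 mm wide, 20 mm high.
- middle_pan_centre (a point): Middle pan, 0.34 kg, same kind: on its axis, half-way up, axes likewise. Rim 125 mm, 58 mm high, foot 105 mm. Starts perched in the large pan, 13 mm high, spout 23 to 29 degrees cw of the large one's. Handle opposite its spout. Home, it is 6 mm above the large centre; it turns 7 to 10 degrees either way; pushed on (over some 4 N at the grip) it wedges, rides up and drags the large pan round.
- middle_pan_grip (a point): Middle of the black grip of the middle pan's handle, axes as the pan's: 139.1 mm from the pan's axis, 83.9 mm above its foot. At the start it lies on the large pan's grip; home, it stands 25 degrees ccw of it and 10 mm higher at the same radius.
- small_pan_centre (a point): Small pan, 0.26 kg, same kind, on the bench at the right: on its axis, half-way up, axes likewise. Rim 114 mm, 62 mm high, foot 94 mm. Handle 205 degrees ccw of its spout, so at home it stands 25 degrees ccw of the middle one's, with only 22 to 27 mm between the grips near the pan. Home, it is 6 mm above the middle pan's centre; same play and wedging as the middle pan.
- small_pan_grip (a point): Middle of the black grip of the small pan's handle, axes as the pan's: 133.6 mm from the pan's axis, 87.9 mm above its foot. Graspable across its 20 mm width; near the pan, 90 to 115 mm from its axis, the weight tips it least.
- mould_near: Bystander: silicone candle mould, upright, 67 mm across, 88 mm high; origin under its centre.
- dosing_cup: Bystander: open steel dosing cup, 64 mm across, 71 mm high; origin under its centre.

How it is judged (in metres and radians):
At the end, for the whole second after the job is handed in: The large pan stands flat on the bench; the middle pan in the large one and the small pan in the middle one each stand within 2 mm of the floor below, within 6 mm of its axis, level with it within 2.5 degrees, spout within 11.5 degrees of its spout; all at rest and released (z of middle_pan_centre in the frame of large_pan_centre between 0.003 and 0.008 m and horizontal distance between middle_pan_centre and large_pan_centre below 0.006 m and angle between the z axis of middle_pan_centre and the z axis of large_pan_centre, either way round below 0.045 rad and angle between the x axis of middle_pan_centre and the x axis of large_pan_centre, either way round below 0.2 rad and z of small_pan_centre in the frame of middle_pan_centre between 0.003 and 0.008 m and horizontal distance between small_pan_centre and middle_pan_centre below 0.006 m and angle between the z axis of small_pan_centre and the z axis of middle_pan_centre, either way round below 0.045 rad and angle between the x axis of small_pan_centre and the x axis of middle_pan_centre, either way round below 0.2 rad and angle between large_pan_centre's own z axis and vertical below 0.03 rad and height (world z) of large_pan_centre below 0.032 m and linear speed of each of small_pan, middle_pan below 0.02 m/s); the robot touches nothing.
It fails at once if the large pan is dragged over 40 mm or turned so that its grip moves over 50 mm (distance of large_pan_centre from where it was at the start of the episode above 0.04 m or distance of large_pan_grip from where it was at the start of the episode above 0.05 m).
It fails at once if the small pan falls freely (faster than 0.7 m/s out of the fingers) (contact force between the fingers and small_pan below 0.2 N and linear speed of small_pan above 0.7 m/s).
It fails at once if the mould or the dosing cup is shifted by over 20 mm (distance of any of mould_near, dosing_cup from where it was at the start of the episode above 0.02 m).
It also fails if it takes over 69 s, if anything falls off the work surface, if the arm or the gripper's body presses on something with over 40 N, if the wrist force passes 120 N, or if a joint passes its speed limit or range.

## Working session

There is one attempt and no reset: what is moved stays moved. The work goes in short steps, Python scripts to look and compute and a tool call to move; the robot and the scene stay as the last step left them, time stands still between calls to the robot, and variables do not carry over. Pictures are saved under pics/ and viewed, at most 10 in all, crops included, and the job is handed in when it is done.

Besides the shell and the picture viewer there is one more tool, called by a JSON object that holds its "op" and its "data". drive_tool: Moves the arm, as the interface text tells. Its arguments: {"type":"object","properties":{"rows":{"type":"array"}},"required":["rows"]}

```bash
mkdir -p pics; ls
python3 - <<'E'
from station import *
import cv2,numpy as np
s=sense();print({k:np.round(v,3).tolist() for k,v in s.items()})
for n in("top","side"):
    p,d=capture(n);np.savez(f'{n}0.npz',p=p,d=d);cv2.imwrite(f'pics/{n}0.png',p[:,:,::-1])
    c=camera_params(n);print(n,{k:np.round(v,3).tolist() for k,v in c.items()})
print(camera_params("wrist"))
E
```

```text
pics
{'time_s': 0.0, 'joints': [-55.314, 22.092, 0.379, -0.03, -68.412, -14.815], 'joint_velocities': [-0.102, -0.09, -0.041, 0.071, -0.042, -0.029], 'effort': [0.0, -39.066, 18.741, 4.22, 0.011, -0.0], 'tcp_pos': [0.212, -0.587, 0.221], 'ee_rot': [[-0.941, -0.34, -0.001], [-0.34, 0.941, 0.002], [0.0, 0.002, -1.0]], 'wrist_force': [0.272, 0.306, 0.177], 'moment': [-0.046, -0.037, 0.039], 'gripper_force': 0.0, 'gripper_width': 0.999}
top {'intrinsics': [[597.162, 0.0, 322.229], [0.0, 597.162, 230.074], [0.0, 0.0, 1.0]], 'R': [[-0.006, -1.0, -0.004], [-0.982, 0.007, -0.187], [0.187, 0.003, -0.982]], 't': [0.019, 0.583, 1.561]}
side {'intrinsics': [[623.308, 0.0, 315.263], [0.0, 623.308, 241.885], [0.0, 0.0, 1.0]], 'R': [[0.989, -0.149, -0.003], [-0.085, -0.551, -0.83], [0.122, 0.821, -0.557]], 't': [-0.559, 0.152, 1.636]}
{'intrinsics': array([[388.63228219,   0.        , 314.08414166],
       [  0.        , 388.63228219, 236.72154869],
       [  0.        ,   0.        ,   1.        ]]), 'tool_from_camera': array([[ 2.03331184e-04, -9.53401615e-01, -3.01704027e-01,
         8.32513479e-02],
       [ 9.99999792e-01,  3.78368951e-04, -5.21724649e-04,
         2.34434351e-04],
       [ 6.11568559e-04, -3.01703858e-01,  9.53401494e-01,
        -1.61866892e-01],
       [ 0.00000000e+00,  0.00000000e+00,  0.00000000e+00,
         1.00000000e+00]])}
```

View pics/top0.png

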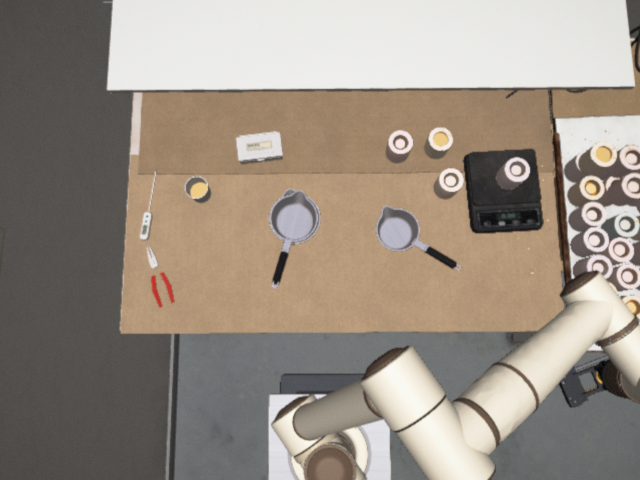

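View pics/side0.png

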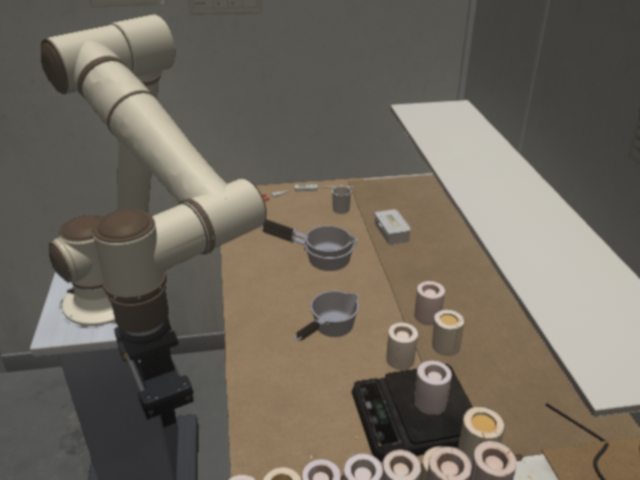

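The top view shows the nest with its rim centre at about (295,217) and its handles towards (277,284). The small pan is at about (398,230), handle to (458,267), spout near (386,210). The side view confirms the middle pan is perched, and the mould and cup stand clear.

```bash
cat > h.py <<'E'
import numpy as np,cv2
from station import *
def fixed(n):
    c=camera_params(n);return c["intrinsics"],c["R"],c["t"]
def wristcam(s):
    c=camera_params("wrist");T=c["tool_from_camera"];E=np.array(s["ee_rot"])
    Rwc=E@T[:3,:3];o=E@T[:3,3]+np.array(s["tcp_pos"]);return c["intrinsics"],Rwc.T,-Rwc.T@o
def onplane(cam,uv,z):
    K,R,t=cam;uv=np.atleast_2d(uv).astype(float)
    r=np.c_[uv,np.ones(len(uv))]@np.linalg.inv(K).T@R;o=-R.T@t
    return o+r*((z-o[2])/r[:,2])[:,None]
def cloud(cam,d):
    K,R,t=cam;v,u=np.mgrid[:d.shape[0],:d.shape[1]]
    P=np.stack([(u-K[0,2])/K[0,0]*d,(v-K[1,2])/K[1,1]*d,d],-1)
    return (P-t)@R
def circ(P):
    A=np.c_[2*P[:,:2],np.ones(len(P))];x=np.linalg.lstsq(A,(P[:,:2]**2).sum(1),rcond=None)[0]
    return x[0],x[1],np.sqrt(x[2]+x[0]**2+x[1]**2)
E
python3 - <<'E'
from h import *
f=np.load('top0.npz');p,d=f['p'],f['d'];cam=fixed("top");W=cloud(cam,d)
m=(p.max(2)<60)
for nm,(x0,x1,y0,y1),zg in(("nest",(262,300,236,292),.1),("small",(415,470,238,275),.088)):
    k=np.zeros_like(m);k[y0:y1,x0:x1]=m[y0:y1,x0:x1]
    n,l,st,c=cv2.connectedComponentsWithStats(k.astype('u1'));i=1+st[1:,4].argmax()
    v,u=np.nonzero(l==i);P=onplane(cam,np.c_[u,v],zg)[:,:2];mu=P.mean(0)
    w,V=np.linalg.eigh(np.cov((P-mu).T));a=V[:,1];print(nm,"grip",len(u),mu.round(4),"az",np.degrees(np.arctan2(a[1],a[0]))%180,"len",np.ptp((P-mu)@a),"wid",np.ptp((P-mu)@V[:,0]),"z",np.median(W[l==i][:,2]))
# grey (unsaturated) pan pixels -> hull -> rim plane
sat=p.max(2).astype(int)-p.min(2)
for nm,(x0,x1,y0,y1),z in(("nest",(262,330,180,246),.07),("small",(370,425,198,255),.062)):
    k=np.zeros(m.shape,'u1');k[y0:y1,x0:x1]=((sat<35)&(p.max(2)>70))[y0:y1,x0:x1]
    n,l,st,c=cv2.connectedComponentsWithStats(k);i=1+st[1:,4].argmax()
    cs,_=cv2.findContours((l==i).astype('u1'),0,1);q=max(cs,key=cv2.contourArea)[:,0]
    print(nm,st[i]);P=onplane(cam,q,z)[:,:2]
    Q=P
    for _ in range(8):
        x,y,r=circ(Q);e=np.abs(np.hypot(*(P-[x,y]).T)-r);Q=P[e<max(.003,np.median(e))]
    print(" rim",round(x,4),round(y,4),round(r,4),len(Q),len(P))
    rr=np.hypot(*(P-[x,y]).T);aa=np.degrees(np.arctan2(*(P-[x,y]).T[::-1]))
    o=np.argsort(aa);print([(int(aa[j]),round((rr[j])*1000)) for j in o if rr[j]>r+.004])
E
python3 - <<'E'
import cv2
for n,(x,y,w,h) in(("top0",(250,170,230,130)),):
    i=cv2.imread(f"pics/{n}.png")[y:y+h,x:x+w];cv2.imwrite("pics/crop0.png",cv2.resize(i,None,fx=3.4,fy=3.4,interpolation=cv2.INTER_CUBIC))
E
```

```text
nest grip 195 [0.4784 0.1257] az 163.70228781634273 len 0.0815877875352263 wid 0.016814253776408668 z 0.11086645753571711
small grip 203 [ 0.5019 -0.2964] az 57.9494513320577 len 0.08254005137623448 wid 0.017160349757881208 z 0.09630890616166528
nest [ 269  188   52   58 2192]
 rim 0.6141 0.0901 0.0689 116 150
[(-20, 74), (-18, 75), (-15, 77), (-13, 79), (-11, 79), (-9, 78), (-7, 78), (-5, 78), (-3, 75), (-1, 75), (0, 77), (2, 80), (4, 81), (6, 84), (8, 84), (9, 84), (12, 82), (13, 83), (16, 81), (18, 79), (21, 77), (21, 75), (24, 73), (156, 75), (157, 77), (158, 80), (159, 79), (161, 78), (163, 77), (165, 76), (167, 76), (169, 75), (171, 75)]
small [ 376  205   49   47 1649]
 rim 0.5829 -0.1876 0.0586 107 147
[(-133, 67), (-133, 63), (-132, 76), (-132, 73), (-132, 69), (-131, 86), (-131, 82), (-131, 79), (-130, 92), (-130, 88), (-129, 90), (-128, 88), (-126, 87), (-125, 85), (-123, 84), (-122, 83), (-120, 81), (-119, 66), (-119, 72), (-119, 78), (-118, 68), (-118, 74), (14, 63), (16, 64), (18, 67), (20, 68), (21, 72), (23, 73), (26, 72), (28, 73), (31, 72), (34, 71), (35, 69), (38, 68), (40, 66), (42, 64)]
```

View pics/crop0.png

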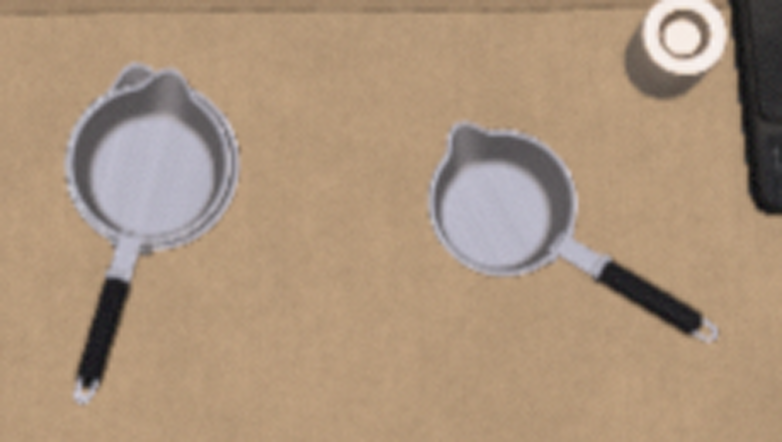

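The crop shows the middle pan's spout lying clockwise of the large one's (azimuths about -16° and +9°), with the stacked handles at about 164°. I'll move above the nest handle.

{"op": "drive_tool", "data": {"rows": [{"tx":-2.6,"ty":2.8},{"tx":-2.6,"ty":2.8},{"tx":-2.6,"ty":2.8},{"tx":-2.6,"ty":2.8},{"tx":-2.6,"ty":2.8},{"tx":-2.6,"ty":2.8},{"tx":-2.6,"ty":2.8},{"tx":-2.6,"ty":2.8},{"tx":-2.6,"ty":2.8},{"tx":-2.6,"ty":2.8}]}}

```text
invalid input at $.rows[0]: expected keys tx, ty, tz, ax, ay, az, claw
```

{"op": "drive_tool", "data": {"rows": [{"tx":-2.6,"ty":2.8},{"tx":-2.6,"ty":2.8},{"tx":-2.6,"ty":2.8},{"tx":-2.6,"ty":2.8},{"tx":-2.6,"ty":2.8},{"tx":-2.6,"ty":2.8},{"tx":-2.6,"ty":2.8},{"tx":-2.6,"ty":2.8},{"tx":-2.6,"ty":2.8},{"tx":-2.6,"ty":2.8}]}}

```text
invalid input at $.rows[0]: expected keys tx, ty, tz, ax, ay, az, claw
```

{"op": "drive_tool", "data": {"rows": [{"az":0.105},{"az":0.105},{"az":0.105},{"az":0.105},{"az":0.105},{"az":0.105},{},{}]}}

```text
invalid input at $.rows[0]: expected keys tx, ty, tz, ax, ay, az, claw
```

Run:
```python
from h import *
s=sense();p,d=capture("wrist");np.savez('w1.npz',p=p,d=d,pos=s['tcp_pos'],rot=s['ee_rot']);cv2.imwrite('pics/w1.png',p[:,:,::-1])
W=cloud(wristcam(s),d);print(s['tcp_pos'],np.round(s['ee_rot'],3).tolist(),s['time_s'])
E=np.array(s['ee_rot']);cam=wristcam(s)
for q in([.614,.089,.07],[.478,.126,.1]):
    K,R,t=cam;c=K@(R@q+t);print(c[:2]/c[2])
```

```text
[ 0.21225589 -0.58728267  0.22156384] [[-0.941, -0.34, -0.001], [-0.34, 0.941, 0.002], [0.0, 0.002, -1.0]] 0.1
[695.9915257  668.33766099]
[821.21229648 641.53404155]
```

View pics/w1.png

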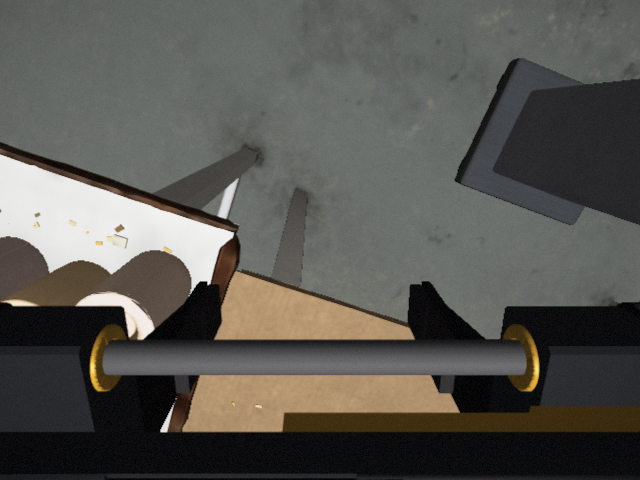

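The picture is from the start pose, since the calls were refused: every row needs all seven keys. It does show that image-up is tool +x, so I'll turn tool x towards the pan.

{"op": "drive_tool", "data": {"rows": [{"tx":-2.6,"ty":2.8,"tz":0,"ax":0,"ay":0,"az":0,"claw":8.7},{"tx":-2.6,"ty":2.8,"tz":0,"ax":0,"ay":0,"az":0,"claw":8.7},{"tx":-2.6,"ty":2.8,"tz":0,"ax":0,"ay":0,"az":0,"claw":8.7},{"tx":-2.6,"ty":2.8,"tz":0,"ax":0,"ay":0,"az":0,"claw":8.7},{"tx":-2.6,"ty":2.8,"tz":0,"ax":0,"ay":0,"az":0,"claw":8.7},{"tx":-2.6,"ty":2.8,"tz":0,"ax":0,"ay":0,"az":0,"claw":8.7},{"tx":-2.6,"ty":2.8,"tz":0,"ax":0,"ay":0,"az":0,"claw":8.7},{"tx":-2.6,"ty":2.8,"tz":0,"ax":0,"ay":0,"az":0,"claw":8.7},{"tx":-2.6,"ty":2.8,"tz":0,"ax":0,"ay":0,"az":0,"claw":8.7},{"tx":-2.6,"ty":2.8,"tz":0,"ax":0,"ay":0,"az":0,"claw":8.7}]}}

```text
time_s: 0.98
tcp_pos: [0.3619, -0.2343, 0.2226]
ee_rot: [[-0.941, -0.34, 0.0], [-0.34, 0.941, 0.0], [-0.0, -0.0, -1.0]]
wrist_force: [1.5, 0.5, -0.6]
gripper_width: 1.001
gripper_force: 0.0
```

{"op": "drive_tool", "data": {"rows": [{"tx":-2.6,"ty":2.8,"tz":0,"ax":0,"ay":0,"az":0,"claw":8.7},{"tx":-2.6,"ty":2.8,"tz":0,"ax":0,"ay":0,"az":0,"claw":8.7},{"tx":-2.6,"ty":2.8,"tz":0,"ax":0,"ay":0,"az":0,"claw":8.7},{"tx":-2.6,"ty":2.8,"tz":0,"ax":0,"ay":0,"az":0,"claw":8.7},{"tx":-2.6,"ty":2.8,"tz":0,"ax":0,"ay":0,"az":0,"claw":8.7},{"tx":-2.6,"ty":2.8,"tz":0,"ax":0,"ay":0,"az":0,"claw":8.7},{"tx":-2.6,"ty":2.8,"tz":0,"ax":0,"ay":0,"az":0,"claw":8.7},{"tx":-2.6,"ty":2.8,"tz":0,"ax":0,"ay":0,"az":0,"claw":8.7},{"tx":-2.6,"ty":2.8,"tz":0,"ax":0,"ay":0,"az":0,"claw":8.7},{"tx":-2.6,"ty":2.8,"tz":0,"ax":0,"ay":0,"az":0,"claw":8.7}]}}

```text
time_s: 1.82
tcp_pos: [0.5113, 0.1175, 0.2224]
ee_rot: [[-0.94, -0.34, -0.0], [-0.34, 0.94, -0.0], [0.0, 0.0, -1.0]]
wrist_force: [0.2, -0.0, -0.2]
gripper_width: 0.996
gripper_force: 0.0
```

{"op": "drive_tool", "data": {"rows": [{"tx":0,"ty":0,"tz":0,"ax":0,"ay":0,"az":-0.12,"claw":8.7},{"tx":0,"ty":0,"tz":0,"ax":0,"ay":0,"az":-0.12,"claw":8.7},{"tx":0,"ty":0,"tz":0,"ax":0,"ay":0,"az":-0.12,"claw":8.7},{"tx":0,"ty":0,"tz":0,"ax":0,"ay":0,"az":-0.12,"claw":8.7},{"tx":0,"ty":0,"tz":0,"ax":0,"ay":0,"az":-0.12,"claw":8.7},{"tx":0,"ty":0,"tz":0,"ax":0,"ay":0,"az":-0.12,"claw":8.7},{"tx":0,"ty":0,"tz":0,"ax":0,"ay":0,"az":-0.12,"claw":8.7},{"tx":0,"ty":0,"tz":0,"ax":0,"ay":0,"az":-0.12,"claw":8.7},{"tx":0,"ty":0,"tz":0,"ax":0,"ay":0,"az":-0.12,"claw":8.7},{"tx":0,"ty":0,"tz":0,"ax":0,"ay":0,"az":-0.12,"claw":8.7}]}}

```text
time_s: 2.65
tcp_pos: [0.5109, 0.1155, 0.2222]
ee_rot: [[-0.018, -1.0, -0.001], [-1.0, 0.018, -0.0], [0.0, 0.001, -1.0]]
wrist_force: [0.3, 0.1, -0.1]
gripper_width: 0.996
gripper_force: 0.0
```

{"op": "drive_tool", "data": {"rows": [{"tx":0,"ty":0,"tz":0,"ax":0,"ay":0,"az":-0.12,"claw":8.7},{"tx":0,"ty":0,"tz":0,"ax":0,"ay":0,"az":-0.12,"claw":8.7},{"tx":0,"ty":0,"tz":0,"ax":0,"ay":0,"az":-0.12,"claw":8.7},{"tx":0,"ty":0,"tz":0,"ax":0,"ay":0,"az":-0.12,"claw":8.7},{"tx":0,"ty":0,"tz":0,"ax":0,"ay":0,"az":-0.12,"claw":8.7},{"tx":0,"ty":0,"tz":0,"ax":0,"ay":0,"az":-0.12,"claw":8.7},{"tx":0,"ty":0,"tz":0,"ax":0,"ay":0,"az":-0.12,"claw":8.7},{"tx":0,"ty":0,"tz":0,"ax":0,"ay":0,"az":-0.12,"claw":8.7},{"tx":0,"ty":0,"tz":0,"ax":0,"ay":0,"az":-0.12,"claw":8.7},{"tx":0,"ty":0,"tz":0,"ax":0,"ay":0,"az":-0.12,"claw":4.5}]}}

```text
time_s: 3.48
tcp_pos: [0.5109, 0.1156, 0.2222]
ee_rot: [[0.925, -0.379, -0.001], [-0.379, -0.925, -0.0], [-0.001, 0.0, -1.0]]
wrist_force: [0.2, -0.2, -0.0]
gripper_width: 0.977
gripper_force: 0.0
```

{"op": "drive_tool", "data": {"rows": [{"tx":0,"ty":0,"tz":0,"ax":0,"ay":0,"az":-0.1,"claw":4.5},{"tx":0,"ty":0,"tz":0,"ax":0,"ay":0,"az":0,"claw":4.5},{"tx":0,"ty":0,"tz":0,"ax":0,"ay":0,"az":0,"claw":4.5}]}}

```text
time_s: 3.73
tcp_pos: [0.511, 0.1156, 0.2223]
ee_rot: [[0.956, -0.293, -0.0], [-0.293, -0.956, -0.0], [-0.0, 0.0, -1.0]]
wrist_force: [0.3, 0.2, 0.2]
gripper_width: 0.78
gripper_force: 0.0
```

Run:
```python
from h import *
s=sense();p,d=capture("wrist");np.savez('w2.npz',p=p,d=d,pos=s['tcp_pos'],rot=s['ee_rot']);cv2.imwrite('pics/w2.png',p[:,:,::-1])
print(s['tcp_pos'],np.round(s['ee_rot'],3).tolist(),s['time_s'],s['joints'])
cam=wristcam(s);W=cloud(cam,d)
ok=(d>0);x,y,z=W[...,0],W[...,1],W[...,2];R=np.hypot(x-.614,y-.089)
m=ok&(R>.045)&(R<.095)&(z>.045)&(z<.1);print(np.histogram(z[m],bins=np.arange(.045,.1,.004)))
# black grip pixels
b=ok&(p.max(2)<50)&(z>.07)&(z<.14)&(R>.08)&(R<.2);v,u=np.nonzero(b);print(b.sum(),u.min(),u.max(),v.min(),v.max())
```

```text
[0.51098475 0.11559904 0.22233013] [[0.956, -0.293, -0.0], [-0.293, -0.956, -0.0], [-0.0, 0.0, -1.0]] 3.7333 [ 3.05024200e+01  1.22118117e+01 -1.36372632e+01 -7.90526052e-03
 -6.41761842e+01  4.24577560e+01]
(array([ 735,  843, 1421,  799,  800,  809, 1175, 2918,  303,  300,   71,
         39,  111]), array([0.045, 0.049, 0.053, 0.057, 0.061, 0.065, 0.069, 0.073, 0.077,
       0.081, 0.085, 0.089, 0.093, 0.097]))
2825 300 330 215 328
```

View pics/w2.png

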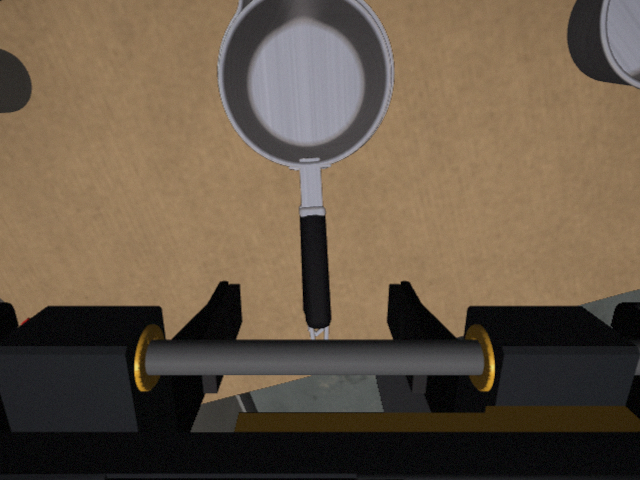

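The wrist view shows the nest square on: rim centre about (306,78), strap at (312,185), grip from (313,215) to (316,328) between the fingers. Next I'll fit the rims and the grip line.

Run:
```python
from h import *
f=np.load('w2.npz');p,d=f['p'],f['d'];s=dict(tcp_pos=f['pos'],ee_rot=f['rot']);W=cloud(wristcam(s),d)
x,y,z=np.moveaxis(W,-1,0);R=np.hypot(x-.614,y-.089);A=np.degrees(np.arctan2(y-.089,x-.614))%360
def fit(m,rn):
    P=W[m];Q=P
    for _ in range(10):
        a=circ(Q);e=abs(np.hypot(*(P[:,:2]-a[:2]).T)-a[2]);Q=P[e<max(.0012,np.median(e))]
    print(rn,np.round(a,4),len(P),len(Q),'z',np.median(Q[:,2]));return a
am=(A>30)&(A<330)&((A<150)|(A>178))
cm=fit((d>0)&am&(R<.07)&(R>.05)&(z>.0725)&(z<.079),"mid")
cl=fit((d>0)&am&(R<.08)&(R>.055)&(z>.050)&(z<.0565),"large")
b=(d>0)&(p.max(2)<50)&(z>.07)&(z<.14)&(R>.08)&(R<.2);P=W[b]
vx,vy,x0,y0=cv2.fitLine(P[:,:2].astype('f4'),cv2.DIST_L2,0,.01,.01).ravel()
print("grip az",np.degrees(np.arctan2(vy,vx))%180,x0,y0)
for c in(cm,cl):
    print("centre-offset of line",(c[0]-x0)*-vy+(c[1]-y0)*vx,"az grip mean",np.degrees(np.arctan2(y0-c[1],x0-c[0])))
r=np.hypot(P[:,0]-cm[0],P[:,1]-cm[1])
for q in np.arange(.09,.19,.015):
    k=abs(r-q)<.004;print(q,k.sum(),np.round(np.percentile(P[k,2],[5,50,95]),4))
```

```text
mid [0.6151 0.091  0.0615] 2578 1289 z 0.07424532452276159
large [0.6162 0.0837 0.0628] 1213 641 z 0.05422458783089376
grip az 165.80534 0.4808508 0.12427904
centre-offset of line 0.0006412793840685216 az grip mean 166.0710421590824
centre-offset of line -0.006108709479351708 az grip mean 163.32715730649235Traceback (most recent call last):
  File "<stdin>", line 19, in <module>
    return _quantile_unchecked(
        a, q, axis, out, overwrite_input, method, keepdims, weights)
    return _ureduce(a,
                    func=_quantile_ureduce_func,
    ...<5 lines>...
                    overwrite_input=overwrite_input,
                    method=method)
    r = func(a, **kwargs)
    result = _quantile(arr,
                       quantiles=q,
    ...<2 lines>...
                       out=out,
                       weights=wgt)
    slices_having_nans = np.isnan(arr[-1, ...])
                                  ~~~^^^^^^^^^
IndexError: index -1 is out of bounds for axis 0 with size 0
```

{"op": "drive_tool", "data": {"rows": [{"tx":-1.4,"ty":0,"tz":1,"ax":0,"ay":0,"az":-0.05,"claw":5},{"tx":-1.4,"ty":0,"tz":3,"ax":0,"ay":0,"az":0,"claw":5},{"tx":0,"ty":0,"tz":3,"ax":0,"ay":0,"az":0,"claw":5},{"tx":0,"ty":0,"tz":3,"ax":0,"ay":0,"az":0,"claw":5},{"tx":0,"ty":0,"tz":2,"ax":0,"ay":0,"az":0,"claw":5},{"tx":0,"ty":0,"tz":0.7,"ax":0,"ay":0,"az":0,"claw":5},{"tx":0,"ty":0,"tz":0,"ax":0,"ay":0,"az":0,"claw":3.6},{"tx":0,"ty":0,"tz":0,"ax":0,"ay":0,"az":0,"claw":3},{"tx":0,"ty":0,"tz":0,"ax":0,"ay":0,"az":0,"claw":2.6},{"tx":0,"ty":0,"tz":0,"ax":0,"ay":0,"az":0,"claw":2.6}]}}

```text
time_s: 4.62
tcp_pos: [0.4852, 0.1237, 0.0971]
ee_rot: [[0.97, -0.243, 0.003], [-0.243, -0.97, 0.002], [0.002, -0.002, -1.0]]
wrist_force: [0.5, -0.3, 0.5]
gripper_width: 0.365
gripper_force: 0.0
```

{"op": "drive_tool", "data": {"rows": [{"tx":0,"ty":0,"tz":0,"ax":0,"ay":0,"az":0,"claw":2.6},{"tx":0,"ty":0,"tz":0,"ax":0,"ay":0,"az":0,"claw":2.6},{"tx":0,"ty":0,"tz":0,"ax":0,"ay":0,"az":0,"claw":2.6}]}}

```text
time_s: 4.87
tcp_pos: [0.4844, 0.1232, 0.0961]
ee_rot: [[0.97, -0.242, 0.001], [-0.242, -0.97, 0.001], [0.001, -0.001, -1.0]]
wrist_force: [0.3, -0.6, 0.3]
gripper_width: 0.304
gripper_force: 0.0
```

{"op": "drive_tool", "data": {"rows": [{"tx":0.01,"ty":0.54,"tz":0,"ax":0,"ay":0,"az":-0.04,"claw":2.6},{"tx":0.01,"ty":0.54,"tz":0,"ax":0,"ay":0,"az":-0.04,"claw":2.6},{"tx":0.01,"ty":0.54,"tz":0,"ax":0,"ay":0,"az":-0.04,"claw":2.6},{"tx":0.01,"ty":0.54,"tz":0,"ax":0,"ay":0,"az":-0.04,"claw":2.6}]}}

```text
time_s: 5.2
tcp_pos: [0.4809, 0.102, 0.0959]
ee_rot: [[0.997, -0.083, 0.001], [-0.083, -0.997, 0.001], [0.001, -0.001, -1.0]]
wrist_force: [0.3, 0.4, -0.7]
gripper_width: 0.298
gripper_force: 0.4
```

{"op": "drive_tool", "data": {"rows": [{"tx":0.01,"ty":0.54,"tz":0,"ax":0,"ay":0,"az":-0.04,"claw":2.6},{"tx":0.01,"ty":0.54,"tz":0,"ax":0,"ay":0,"az":-0.04,"claw":2.6},{"tx":0.01,"ty":0.54,"tz":0,"ax":0,"ay":0,"az":-0.04,"claw":2.6},{"tx":0,"ty":0,"tz":0,"ax":0,"ay":0,"az":0,"claw":2.6}]}}

```text
time_s: 5.53
tcp_pos: [0.4801, 0.0851, 0.0957]
ee_rot: [[0.999, 0.035, 0.0], [0.035, -0.999, 0.0], [0.0, -0.0, -1.0]]
wrist_force: [-0.1, 0.8, -0.1]
gripper_width: 0.3
gripper_force: 0.0
```

Run:
```python
from h import *
print(sense()['tcp_pos'],sense()['wrist_force'])
a=[]
for n in("top","wrist"):
    p,d=capture(n)
    if n=="top":p=cv2.resize(p[150:310,220:340],None,fx=3,fy=3,interpolation=2)
    a.append(p)
cv2.imwrite('pics/c3.png',np.hstack([cv2.resize(a[0],(360,480)),cv2.resize(a[1],(440,480))])[:,:,::-1])
```

```text
[0.48008252 0.08507973 0.09571375] [-0.09289086  0.82044745 -0.09118356]
```

View pics/c3.png

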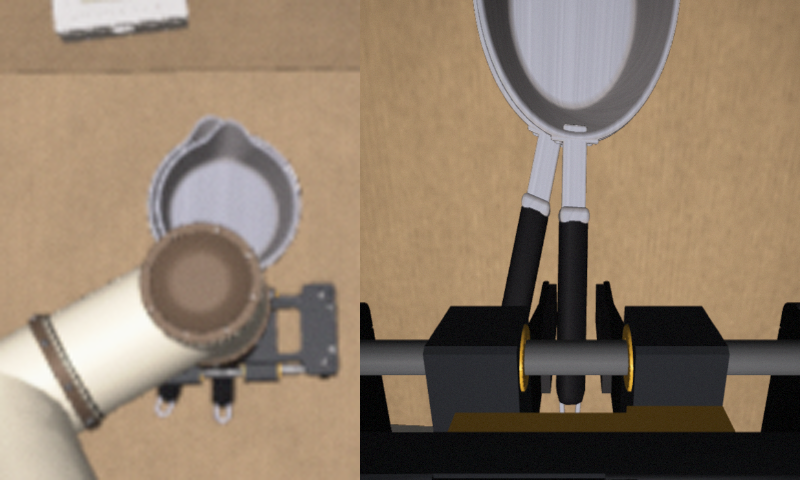

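The handles are now apart (grips at about (525,260) and (573,260) in the wrist half), and the middle pan turns freely. I'll go on round while lowering the fingers.

{"op": "drive_tool", "data": {"rows": [{"tx":0.01,"ty":0.54,"tz":0,"ax":0,"ay":0,"az":-0.04,"claw":2.6},{"tx":0.01,"ty":0.54,"tz":0.4,"ax":0,"ay":0,"az":-0.04,"claw":2.6},{"tx":0.01,"ty":0.54,"tz":0.6,"ax":0,"ay":0,"az":-0.04,"claw":2.6},{"tx":0.01,"ty":0.54,"tz":0,"ax":0,"ay":0,"az":-0.04,"claw":2.6},{"tx":0,"ty":0,"tz":0,"ax":0,"ay":0,"az":0,"claw":2.6}]}}

```text
time_s: 6.05
tcp_pos: [0.4825, 0.0639, 0.0853]
ee_rot: [[0.981, 0.193, -0.001], [0.193, -0.981, -0.0], [-0.001, 0.0, -1.0]]
wrist_force: [0.3, 0.6, 0.3]
gripper_width: 0.3
gripper_force: 0.0
```

```bash
cat > look.py <<'E'
from h import *
import sys
def rim(W,d,zc,rr,c0,skip,tol=.0025):
    x,y,z=np.moveaxis(W,-1,0);R=np.hypot(x-c0[0],y-c0[1]);A=np.degrees(np.arctan2(y-c0[1],x-c0[0]))%360
    m=(d>0)&(abs(R-rr)<.012)&(abs(z-zc)<tol)
    for a,b in skip:m&=~((A>a)&(A<b))
    return W[m]
E
python3 - <<'E'
from look import *
s=sense();print(s['tcp_pos'],s['wrist_force'],s['gripper_force'])
p,d=capture("wrist");W=cloud(wristcam(s),d)
np.savez('w4.npz',p=p,d=d,pos=s['tcp_pos'],rot=s['ee_rot'])
x,y,z=np.moveaxis(W,-1,0);R=np.hypot(x-.615,y-.09);A=np.degrees(np.arctan2(y-.09,x-.615))%360
for a0 in range(30,330,30):
    m=(d>0)&(R>.055)&(R<.066)&(abs(A-a0)<12);
    if m.sum()>20: print(a0,m.sum(),np.percentile(z[m],[50,90,98]).round(4))
E
```

```text
[0.48246417 0.06385147 0.08527778] [0.32304367 0.58200949 0.34703495] 0.0
120 1875 [0.058  0.0627 0.0635]
150 1430 [0.0597 0.0629 0.0634]
180 1322 [0.0622 0.0638 0.0648]
210 1299 [0.061  0.063  0.0635]
240 1503 [0.0593 0.0629 0.0636]
270 1516 [0.0566 0.0628 0.0636]
```

The rim now sits at 0.063 all round, so the middle pan is home and level. Next I release, rise and look from above.

{"op": "drive_tool", "data": {"rows": [{"tx":0,"ty":0,"tz":0,"ax":0,"ay":0,"az":0,"claw":3.6},{"tx":0,"ty":0,"tz":0,"ax":0,"ay":0,"az":0,"claw":3.6},{"tx":0,"ty":0,"tz":-1.5,"ax":0,"ay":0,"az":0,"claw":3.6},{"tx":-0.5,"ty":0,"tz":-3,"ax":0,"ay":0,"az":0,"claw":4},{"tx":-1,"ty":0,"tz":-3.5,"ax":0,"ay":0,"az":0,"claw":5},{"tx":-1.5,"ty":0,"tz":-3.5,"ax":0,"ay":0,"az":0,"claw":5},{"tx":-1,"ty":0,"tz":-3.5,"ax":0,"ay":0,"az":0,"claw":5},{"tx":0,"ty":0,"tz":-3,"ax":0,"ay":0,"az":0,"claw":5},{"tx":0,"ty":0,"tz":0,"ax":0,"ay":0,"az":0,"claw":5},{"tx":0,"ty":0,"tz":0,"ax":0,"ay":0,"az":0,"claw":5}]}}

```text
time_s: 6.93
tcp_pos: [0.444, 0.0571, 0.2677]
ee_rot: [[0.981, 0.194, 0.005], [0.194, -0.981, 0.003], [0.005, -0.002, -1.0]]
wrist_force: [-0.4, 0.8, -1.1]
gripper_width: 0.571
gripper_force: 0.0
```

Run:
```python
from h import *
s=sense();print(s['tcp_pos'],s['time_s'],s['joints'])
p,d=capture("wrist");cam=wristcam(s);W=cloud(cam,d);cv2.imwrite('pics/w5.png',p[:,:,::-1])
np.savez('w5.npz',p=p,d=d,pos=s['tcp_pos'],rot=s['ee_rot'])
x,y,z=np.moveaxis(W,-1,0)
def fit(zc,r0,c,skip):
    for k in range(12):
        R=np.hypot(x-c[0],y-c[1]);A=np.degrees(np.arctan2(y-c[1],x-c[0]))%360
        m=(d>0)&(abs(R-r0)<(.004 if k<6 else .0022))&(abs(z-zc)<.0025)
        for a,b in skip:m&=~((A-a)%360<(b-a))
        P=W[m];a=circ(P);c=a[:2]
    print(zc,np.round(a,4),m.sum());return np.array(c)
cm=fit(.0622,.0615,np.array([.615,.09]),[(-25,45),(155,205)])
cl=fit(.054,.067,cm,[(-25,45),(150,205)])
# grips
R=np.hypot(x-cm[0],y-cm[1]);A=np.degrees(np.arctan2(y-cm[1],x-cm[0]))%360
b=((d>0)&(p.max(2)<55)&(z>.05)&(z<.13)&(R>.085)&(R<.2)&(A>140)&(A<220)).astype('u1')
n,l,st,c=cv2.connectedComponentsWithStats(b)
for i in range(1,n):
    if st[i,4]>400:
        P=W[l==i];q=P.mean(0);print(st[i],q.round(4),"az m",np.degrees(np.arctan2(q[1]-cm[1],q[0]-cm[0]))%360)
        v=cv2.fitLine(P[:,:2].astype('f4'),cv2.DIST_L2,0,.01,.01).ravel();print(' line az',np.degrees(np.arctan2(v[1],v[0]))%180)
m=(d>0)&(z>.055)&(z<.068)&(R>.065)&((A<60)|(A>320));
for zlo,zhi in((.059,.066),(.050,.0565)):
    m=(d>0)&(z>zlo)&(z<zhi)&(R>.0705)&(R<.09)&((A<60)|(A>320));a=(A[m]+180)%360-180
    if m.sum():print("spout",m.sum(),a.mean(),a.min(),a.max(),R[m].max())
```

```text
[0.44403779 0.05712402 0.26770439] 6.9333 [ 2.82387680e+01  2.29247587e+00 -1.86654832e+01 -6.05626896e-03
 -6.87180924e+01  7.29437690e+01]
0.0622 [0.6166 0.0903 0.0614] 882
0.054 [0.6185 0.0904 0.0672] 804
[ 216  112   60   95 2240] [0.4782 0.1257 0.089 ] az m 165.6296715798117
 line az 165.32951
[ 301  121   24  102 2196] [0.4809 0.0659 0.0971] az m 190.16822355427055
 line az 10.268034
```

View pics/w5.png

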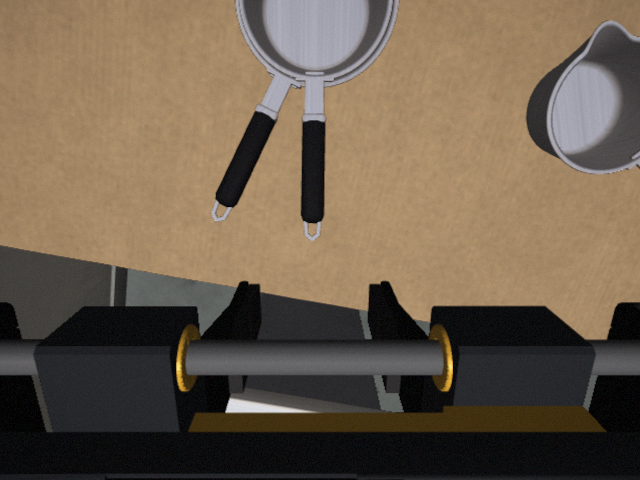

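The two handles stand at azimuths 165.6° and 190.2°, which is home; the middle axis is at (0.6155, 0.0905). The small pan is at the upper right of the picture, around (595,100). I'll go there without turning.

{"op": "drive_tool", "data": {"rows": [{"tx":-0.8,"ty":3.6,"tz":0,"ax":0,"ay":0,"az":0,"claw":5},{"tx":-0.8,"ty":3.6,"tz":0,"ax":0,"ay":0,"az":0,"claw":5},{"tx":-0.8,"ty":3.6,"tz":0,"ax":0,"ay":0,"az":0,"claw":5},{"tx":-0.8,"ty":3.6,"tz":0,"ax":0,"ay":0,"az":0,"claw":5},{"tx":-0.8,"ty":3.6,"tz":0,"ax":0,"ay":0,"az":0,"claw":5},{"tx":-0.8,"ty":3.6,"tz":0,"ax":0,"ay":0,"az":0,"claw":5},{"tx":-0.8,"ty":3.6,"tz":0,"ax":0,"ay":0,"az":0,"claw":5},{"tx":-0.8,"ty":3.6,"tz":0,"ax":0,"ay":0,"az":0,"claw":5},{"tx":0,"ty":0,"tz":0,"ax":0,"ay":0,"az":0,"claw":5},{"tx":0,"ty":0,"tz":0,"ax":0,"ay":0,"az":0,"claw":5}]}}

```text
time_s: 7.82
tcp_pos: [0.4354, -0.2399, 0.2631]
ee_rot: [[0.982, 0.19, -0.005], [0.19, -0.982, 0.001], [-0.004, -0.002, -1.0]]
wrist_force: [-0.1, 0.8, -0.3]
gripper_width: 0.575
gripper_force: 0.0
```

Run:
```python
from h import *
s=sense();print(s['tcp_pos'],s['time_s'])
p,d=capture("wrist");cam=wristcam(s);W=cloud(cam,d);cv2.imwrite('pics/w6.png',p[:,:,::-1])
x,y,z=np.moveaxis(W,-1,0)
c=np.array([.583,-.188])
for k in range(12):
    R=np.hypot(x-c[0],y-c[1]);A=np.degrees(np.arctan2(y-c[1],x-c[0]))%360
    m=(d>0)&(abs(R-.056)<(.006 if k<6 else .0025))&(abs(z-.062)<.0025)&~((A+5)%360<70)&~(abs(A-235)<22)
    a=circ(W[m]);c=a[:2]
print("small",np.round(a,4),m.sum(),A[m].min(),A[m].max())
b=((d>0)&(p.max(2)<55)&(z>.05)&(z<.13)&(R>.07)&(R<.2)&(abs(A-235)<30)).astype('u1')
n,l,st,_=cv2.connectedComponentsWithStats(b);i=1+st[1:,4].argmax();P=W[l==i];q=P.mean(0)
v=cv2.fitLine(P[:,:2].astype('f4'),cv2.DIST_L2,0,.01,.01).ravel()
print(st[i],q.round(4),"az",np.degrees(np.arctan2(q[1]-c[1],q[0]-c[0]))%360,"line",np.degrees(np.arctan2(v[1],v[0]))%180,"r",np.hypot(*(P[:,:2]-c).T).min(),np.hypot(*(P[:,:2]-c).T).max())
r=np.hypot(*(P[:,:2]-c).T)
for t in(.1,.13,.16):print(t,np.median(P[abs(r-t)<.004],0))
```

```text
[ 0.43536892 -0.23989416  0.26313215] 7.8167
small [ 0.583  -0.1893  0.0559] 1223 82.2864983431037 299.29165047971395
[ 354  103   83   89 2492] [ 0.5032 -0.2953  0.0969] az 233.04785430943218 line 53.20581 r 0.09146969878473185 0.17507255414552284
0.1 [ 0.52278184 -0.26905236  0.08534881]
0.13 [ 0.50490818 -0.29323137  0.09637352]
0.16 [ 0.48693831 -0.31737725  0.10721577]
```

View pics/w6.png

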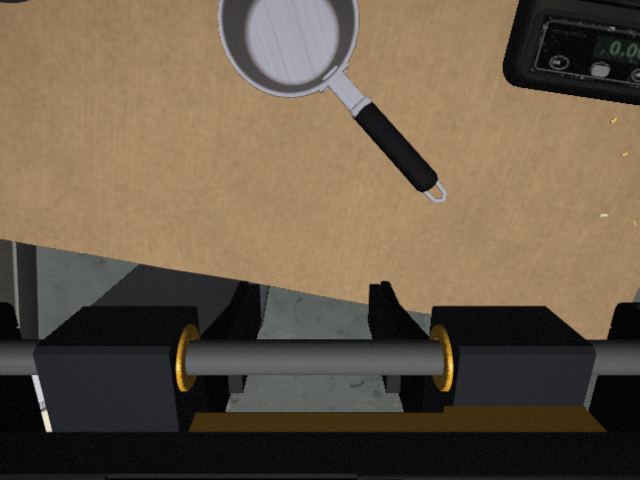

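The small pan fits cleanly: rim centre at pixel (290,30), grip from (365,105) to (432,187). That puts its axis at (0.583, -0.189) with the handle at 233°. Now I move over the grip near the pan and turn tool x outwards.

{"op": "drive_tool", "data": {"rows": [{"tx":2.63,"ty":1.56,"tz":0,"ax":0,"ay":0,"az":0,"claw":5},{"tx":2.63,"ty":1.56,"tz":0,"ax":0,"ay":0,"az":0,"claw":5},{"tx":2.63,"ty":1.56,"tz":0,"ax":0,"ay":0,"az":0,"claw":5},{"tx":0,"ty":0,"tz":0,"ax":0,"ay":0,"az":0.1203,"claw":5},{"tx":0,"ty":0,"tz":0,"ax":0,"ay":0,"az":0.1203,"claw":5},{"tx":0,"ty":0,"tz":0,"ax":0,"ay":0,"az":0.1203,"claw":5},{"tx":0,"ty":0,"tz":0,"ax":0,"ay":0,"az":0.1203,"claw":5},{"tx":0,"ty":0,"tz":0,"ax":0,"ay":0,"az":0.1203,"claw":5},{"tx":0,"ty":0,"tz":0,"ax":0,"ay":0,"az":0.1203,"claw":5},{"tx":0,"ty":0,"tz":0,"ax":0,"ay":0,"az":0.1203,"claw":5}]}}

```text
time_s: 8.7
tcp_pos: [0.5231, -0.2671, 0.2647]
ee_rot: [[0.796, -0.605, -0.002], [-0.605, -0.796, 0.001], [-0.002, 0.0, -1.0]]
wrist_force: [1.2, -0.8, -0.3]
gripper_width: 0.576
gripper_force: 0.0
```

{"op": "drive_tool", "data": {"rows": [{"tx":0,"ty":0,"tz":0,"ax":0,"ay":0,"az":0.1203,"claw":5},{"tx":0,"ty":0,"tz":0,"ax":0,"ay":0,"az":0.1203,"claw":5},{"tx":0,"ty":0,"tz":0,"ax":0,"ay":0,"az":0.1203,"claw":5},{"tx":0,"ty":0,"tz":0,"ax":0,"ay":0,"az":0.1203,"claw":5},{"tx":0,"ty":0,"tz":0,"ax":0,"ay":0,"az":0.1203,"claw":5},{"tx":0,"ty":0,"tz":0,"ax":0,"ay":0,"az":0.1203,"claw":5},{"tx":0,"ty":0,"tz":0,"ax":0,"ay":0,"az":0.1203,"claw":5},{"tx":0,"ty":0,"tz":0,"ax":0,"ay":0,"az":0.1203,"claw":5},{"tx":0,"ty":0,"tz":0,"ax":0,"ay":0,"az":0.1203,"claw":5},{"tx":0,"ty":0,"tz":0,"ax":0,"ay":0,"az":0.1203,"claw":5}]}}

```text
time_s: 9.53
tcp_pos: [0.5231, -0.2671, 0.2647]
ee_rot: [[-0.279, -0.96, -0.002], [-0.96, 0.279, 0.001], [-0.0, 0.002, -1.0]]
wrist_force: [0.7, -0.1, 0.2]
gripper_width: 0.575
gripper_force: 0.0
```

{"op": "drive_tool", "data": {"rows": [{"tx":0,"ty":0,"tz":0,"ax":0,"ay":0,"az":0.1203,"claw":5},{"tx":0,"ty":0,"tz":0,"ax":0,"ay":0,"az":0.1203,"claw":5},{"tx":0,"ty":0,"tz":0,"ax":0,"ay":0,"az":0.1203,"claw":5},{"tx":0,"ty":0,"tz":3,"ax":0,"ay":0,"az":0,"claw":5},{"tx":0,"ty":0,"tz":3.5,"ax":0,"ay":0,"az":0,"claw":5},{"tx":0,"ty":0,"tz":3,"ax":0,"ay":0,"az":0,"claw":5},{"tx":0,"ty":0,"tz":0,"ax":0,"ay":0,"az":0,"claw":5},{"tx":0,"ty":0,"tz":0,"ax":0,"ay":0,"az":0,"claw":5}]}}

```text
time_s: 10.2
tcp_pos: [0.5223, -0.2678, 0.1692]
ee_rot: [[-0.595, -0.803, -0.005], [-0.803, 0.595, 0.0], [0.002, 0.004, -1.0]]
wrist_force: [-0.1, 0.6, 0.3]
gripper_width: 0.574
gripper_force: 0.0
```

Run:
```python
from h import *
s=sense();E=np.array(s['ee_rot']);print(s['tcp_pos'],E.round(3).tolist(),s['joints'],s['time_s'])
g=np.array([.583,-.1893,0])+.102*np.array([np.cos(np.radians(233.1)),np.sin(np.radians(233.1)),0]);g[2]=.060
print("shift tool cm",(E.T@(g-s['tcp_pos'])*100).round(2),"turn az rad",np.radians((np.degrees(np.arctan2(E[1,0],E[0,0]))-233.1+180)%360-180))
```

```text
[ 0.52234758 -0.26776373  0.1692096 ] [[-0.595, -0.803, -0.005], [-0.803, 0.595, 0.0], [0.002, 0.004, -1.0]] [-1.13295855e+01  2.09329147e+01 -9.33647215e+00  2.79492616e-02
 -5.99897412e+01 -2.52219249e+01] 10.2
shift tool cm [ 0.26 -0.18 10.92] turn az rad 0.006331741416860701
```

{"op": "drive_tool", "data": {"rows": [{"tx":0.26,"ty":-0.18,"tz":2.5,"ax":0,"ay":0,"az":0,"claw":5},{"tx":0,"ty":0,"tz":3,"ax":0,"ay":0,"az":0,"claw":5},{"tx":0,"ty":0,"tz":3,"ax":0,"ay":0,"az":0,"claw":5},{"tx":0,"ty":0,"tz":2,"ax":0,"ay":0,"az":0,"claw":5},{"tx":0,"ty":0,"tz":0.4,"ax":0,"ay":0,"az":0,"claw":5},{"tx":0,"ty":0,"tz":0,"ax":0,"ay":0,"az":0,"claw":5},{"tx":0,"ty":0,"tz":0,"ax":0,"ay":0,"az":0,"claw":2.6},{"tx":0,"ty":0,"tz":0,"ax":0,"ay":0,"az":0,"claw":2.2},{"tx":0,"ty":0,"tz":0,"ax":0,"ay":0,"az":0,"claw":1.5},{"tx":0,"ty":0,"tz":0,"ax":0,"ay":0,"az":0,"claw":1}]}}

```text
time_s: 11.03
tcp_pos: [0.5237, -0.2725, 0.0632]
ee_rot: [[-0.597, -0.802, 0.003], [-0.802, 0.597, -0.001], [-0.001, -0.003, -1.0]]
wrist_force: [-0.3, 0.2, 1.0]
gripper_width: 0.357
gripper_force: 0.0
```

{"op": "drive_tool", "data": {"rows": [{"tx":0,"ty":0,"tz":0,"ax":0,"ay":0,"az":0,"claw":1},{"tx":0,"ty":0,"tz":0,"ax":0,"ay":0,"az":0,"claw":1},{"tx":0,"ty":0,"tz":0,"ax":0,"ay":0,"az":0,"claw":1},{"tx":0,"ty":0,"tz":0,"ax":0,"ay":0,"az":0,"claw":1},{"tx":0,"ty":0,"tz":0,"ax":0,"ay":0,"az":0,"claw":1}]}}

```text
time_s: 11.45
tcp_pos: [0.5229, -0.2725, 0.062]
ee_rot: [[-0.597, -0.802, 0.0], [-0.802, 0.597, -0.0], [0.0, -0.0, -1.0]]
wrist_force: [-1.9, 0.5, 3.7]
gripper_width: 0.226
gripper_force: 30.0
```

{"op": "drive_tool", "data": {"rows": [{"tx":0,"ty":0,"tz":-0.5,"ax":0,"ay":0,"az":0,"claw":1},{"tx":0,"ty":0,"tz":-1,"ax":0,"ay":0,"az":0,"claw":1},{"tx":0,"ty":0,"tz":-1.5,"ax":0,"ay":0,"az":0,"claw":1},{"tx":0,"ty":0,"tz":-1.5,"ax":0,"ay":0,"az":0,"claw":1},{"tx":0,"ty":0,"tz":-1.5,"ax":0,"ay":0,"az":0,"claw":1},{"tx":0,"ty":0,"tz":-1.5,"ax":0,"ay":0,"az":0,"claw":1},{"tx":0,"ty":0,"tz":-1,"ax":0,"ay":0,"az":0,"claw":1},{"tx":0,"ty":0,"tz":-0.5,"ax":0,"ay":0,"az":0,"claw":1},{"tx":0,"ty":0,"tz":0,"ax":0,"ay":0,"az":0,"claw":1},{"tx":0,"ty":0,"tz":0,"ax":0,"ay":0,"az":0,"claw":1}]}}

```text
time_s: 12.28
tcp_pos: [0.5224, -0.2721, 0.1511]
ee_rot: [[-0.597, -0.802, -0.001], [-0.802, 0.597, 0.001], [0.0, 0.001, -1.0]]
wrist_force: [-0.0, -0.1, -2.7]
gripper_width: 0.225
gripper_force: 30.0
```

```bash
cat > tilt.py <<'E'
from h import *
# small pan floor+rim plane from the top camera: rim points around expected centre
s=sense();E=np.array(s['ee_rot']);print(s['tcp_pos'],s['wrist_force'].round(2),s['moment'].round(2),s['time_s'],'az',np.degrees(np.arctan2(E[1,0],E[0,0]))%360)
p,d=capture("top");W=cloud(fixed("top"),d)
x,y,z=np.moveaxis(W,-1,0);c=np.array(s['tcp_pos'])[:2]-.102*E[:2,0]
R=np.hypot(x-c[0],y-c[1]);zt=s['tcp_pos'][2]
m=(d>0)&(R<.038)&(abs(z-(zt-.058))<.03);P=W[m]
A=np.c_[P[:,:2]-c,np.ones(len(P))]
for _ in range(3):
    q=np.linalg.lstsq(A,P[:,2],rcond=None)[0];e=abs(A@q-P[:,2]);k=e<max(.003,np.median(e)*2);A,P=A[k],P[k]
print("floor z",q[2],"n",len(P),"slope inwards->outwards deg",np.degrees(q[:2]@E[:2,0]),"sideways",np.degrees(q[:2]@E[:2,1]),"res",e.mean())
sd,_=capture("side")
a=np.hstack([cv2.resize(p[150:310,300:500],(400,320)),cv2.resize(sd[220:380,230:430],(400,320))])
cv2.imwrite(f'pics/t{s["time_s"]:.1f}.png',a[:,:,::-1]);print(f'pics/t{s["time_s"]:.1f}.png')
E
python3 tilt.py
```

```text
[ 0.52238911 -0.27207816  0.15106975] [-0.03 -0.13 -2.67] [-0.11  0.14 -0.01] 12.2833 az 233.31181845717484
floor z 0.08901304989717417 n 47 slope inwards->outwards deg 2.227290284839584 sideways 10.639736015500821 res 0.0011883958219644601
pics/t12.3.png
```

```bash
cat > tilt2.py <<'E'
from h import *
# rim plane of the held pan: highest point per azimuth bin in both fixed views
s=sense();E=np.array(s['ee_rot']);zt=s['tcp_pos'][2];c=np.array(s['tcp_pos'])[:2]-.102*E[:2,0];print(c)
for n in("side","top"):
    p,d=capture(n);W=cloud(fixed(n),d);x,y,z=np.moveaxis(W,-1,0)
    R=np.hypot(x-c[0],y-c[1]);A=np.degrees(np.arctan2(y-c[1],x-c[0])-np.arctan2(E[1,0],E[0,0]))%360
    out=[]
    for a in range(30,331,20):
        m=(d>0)&(R>.050)&(R<.062)&(abs(A-a)<8)&(z>zt-.05)&(z<zt+.04)&(p.max(2)>60)
        if m.sum()>3 and not 140<a<170:out.append((a,m.sum(),np.percentile(z[m],90)))
    out=np.array(out)
    if len(out)<4:print(n,out);continue
    t=np.radians(out[:,0]);B=np.c_[.056*np.cos(t),.056*np.sin(t),np.ones(len(t))]
    q=np.linalg.lstsq(B,out[:,2],rcond=None)[0];print(n,"rim z",q[2].round(4),"tilt outward-up deg",np.degrees(q[0]).round(2),"side deg",np.degrees(q[1]).round(2));print(np.c_[out,1000*(B@q-out[:,2])].round(3).tolist())
E
python3 tilt2.py
```

```text
[ 0.58301548 -0.19022511]
side rim z 0.1484 tilt outward-up deg -4.79 side deg -0.64
[[30.0, 68.0, 0.15, -6.411], [50.0, 36.0, 0.13, 14.505], [70.0, 53.0, 0.15, -3.289], [90.0, 38.0, 0.152, -4.571], [110.0, 9.0, 0.151, -1.553], [130.0, 11.0, 0.149, 1.647], [270.0, 4.0, 0.143, 5.867], [290.0, 8.0, 0.154, -6.195]]
top [[3.10000000e+02 1.30000000e+01 1.53944734e-01]
 [3.30000000e+02 1.70000000e+01 1.53842559e-01]]
```

The lifted pan hangs level to within about 2°. I carry it over the nest, then turn it so its handle stands at about 216.5°.

{"op": "drive_tool", "data": {"rows": [{"tx":-1.03,"ty":0.71,"tz":0,"ax":0,"ay":0,"az":0,"claw":1},{"tx":-2.07,"ty":1.43,"tz":0,"ax":0,"ay":0,"az":0,"claw":1},{"tx":-2.07,"ty":1.43,"tz":0,"ax":0,"ay":0,"az":0,"claw":1},{"tx":-2.07,"ty":1.43,"tz":0,"ax":0,"ay":0,"az":0,"claw":1},{"tx":-2.07,"ty":1.43,"tz":0,"ax":0,"ay":0,"az":0,"claw":1},{"tx":-2.07,"ty":1.43,"tz":0,"ax":0,"ay":0,"az":0,"claw":1},{"tx":-2.07,"ty":1.43,"tz":0,"ax":0,"ay":0,"az":0,"claw":1},{"tx":-2.07,"ty":1.43,"tz":0,"ax":0,"ay":0,"az":0,"claw":1},{"tx":-2.07,"ty":1.43,"tz":0,"ax":0,"ay":0,"az":0,"claw":1},{"tx":-2.07,"ty":1.43,"tz":0,"ax":0,"ay":0,"az":0,"claw":1}]}}

```text
time_s: 13.32
tcp_pos: [0.5307, -0.0318, 0.1512]
ee_rot: [[-0.597, -0.802, -0.001], [-0.802, 0.597, -0.0], [0.001, 0.001, -1.0]]
wrist_force: [1.1, -0.1, -2.5]
gripper_width: 0.227
gripper_force: 30.0
```

{"op": "drive_tool", "data": {"rows": [{"tx":-2.07,"ty":1.43,"tz":0,"ax":0,"ay":0,"az":0,"claw":1},{"tx":-2.07,"ty":1.43,"tz":0,"ax":0,"ay":0,"az":0,"claw":1},{"tx":-1.03,"ty":0.71,"tz":0,"ax":0,"ay":0,"az":0,"claw":1},{"tx":0,"ty":0,"tz":0,"ax":0,"ay":0,"az":0.05,"claw":1},{"tx":0,"ty":0,"tz":0,"ax":0,"ay":0,"az":0.06,"claw":1},{"tx":0,"ty":0,"tz":0,"ax":0,"ay":0,"az":0.07,"claw":1},{"tx":0,"ty":0,"tz":0,"ax":0,"ay":0,"az":0.06,"claw":1},{"tx":0,"ty":0,"tz":0,"ax":0,"ay":0,"az":0.05,"claw":1},{"tx":0,"ty":0,"tz":0,"ax":0,"ay":0,"az":0,"claw":1},{"tx":0,"ty":0,"tz":0,"ax":0,"ay":0,"az":0,"claw":1}]}}

```text
time_s: 14.15
tcp_pos: [0.5332, 0.0293, 0.1513]
ee_rot: [[-0.801, -0.599, -0.001], [-0.599, 0.801, -0.0], [0.001, 0.0, -1.0]]
wrist_force: [-0.4, 0.4, -2.7]
gripper_width: 0.224
gripper_force: 30.0
```

Run:
```python
from h import *
s=sense();E=np.array(s['ee_rot']);print(s['tcp_pos'],E.round(3).tolist(),'az',np.degrees(np.arctan2(E[1,0],E[0,0]))%360,s['time_s'])
a=[]
for n,(x,y,w,h) in dict(top=(240,150,120,150),side=(270,170,120,150)).items():
    p,d=capture(n);np.savez(n+'7.npz',p=p,d=d);a.append(cv2.resize(p[y:y+h,x:x+w],(400,500),interpolation=2))
cv2.imwrite('pics/c7.png',np.hstack(a)[:,:,::-1])
```

```text
[0.5331672  0.02931592 0.15126151] [[-0.801, -0.599, -0.001], [-0.599, 0.801, -0.0], [0.001, 0.0, -1.0]] az 216.79088997340978 14.15
```

View pics/c7.png

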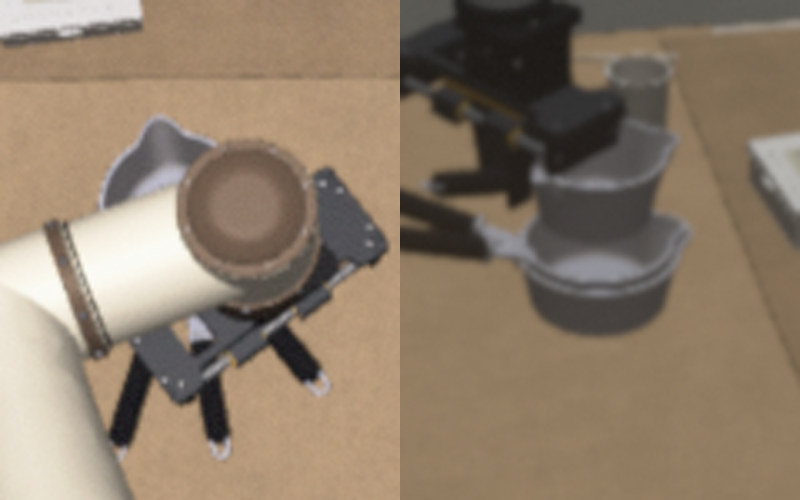

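The picture shows the small pan directly above the nest, its spout over the nested spouts and the three handles fanned out. Lowering.

{"op": "drive_tool", "data": {"rows": [{"tx":0,"ty":0,"tz":0.5,"ax":0,"ay":0,"az":0,"claw":1},{"tx":0,"ty":0,"tz":1,"ax":0,"ay":0,"az":0,"claw":1},{"tx":0,"ty":0,"tz":1,"ax":0,"ay":0,"az":0,"claw":1},{"tx":0,"ty":0,"tz":1,"ax":0,"ay":0,"az":0,"claw":1},{"tx":0,"ty":0,"tz":1,"ax":0,"ay":0,"az":0,"claw":1},{"tx":0,"ty":0,"tz":0.5,"ax":0,"ay":0,"az":0,"claw":1},{"tx":0,"ty":0,"tz":0.5,"ax":0,"ay":0,"az":0,"claw":1},{"tx":0,"ty":0,"tz":0,"ax":0,"ay":0,"az":0,"claw":1}]}}

```text
time_s: 14.92
tcp_pos: [0.5329, 0.0291, 0.0952]
ee_rot: [[-0.802, -0.598, -0.002], [-0.598, 0.802, -0.001], [0.002, 0.001, -1.0]]
wrist_force: [-0.6, -1.1, -3.1]
gripper_width: 0.224
gripper_force: 30.0
```

{"op": "drive_tool", "data": {"rows": [{"tx":0,"ty":0,"tz":0.3,"ax":0,"ay":0,"az":0,"claw":1},{"tx":0,"ty":0,"tz":0.3,"ax":0,"ay":0,"az":0,"claw":1},{"tx":0,"ty":0,"tz":0.3,"ax":0,"ay":0,"az":0,"claw":1},{"tx":0,"ty":0,"tz":0,"ax":0,"ay":0,"az":0,"claw":1}]}}

```text
time_s: 15.25
tcp_pos: [0.5332, 0.0292, 0.0871]
ee_rot: [[-0.802, -0.598, -0.001], [-0.598, 0.802, -0.0], [0.001, 0.0, -1.0]]
wrist_force: [0.6, -0.6, -2.7]
gripper_width: 0.223
gripper_force: 30.0
```

{"op": "drive_tool", "data": {"rows": [{"tx":0,"ty":0,"tz":0.3,"ax":0,"ay":0,"az":0,"claw":1},{"tx":0,"ty":0,"tz":0.3,"ax":0,"ay":0,"az":0,"claw":1},{"tx":0,"ty":0,"tz":0.3,"ax":0,"ay":0,"az":0,"claw":1},{"tx":0,"ty":0,"tz":0,"ax":0,"ay":0,"az":0,"claw":1}]}}

```text
time_s: 15.58
tcp_pos: [0.5334, 0.0293, 0.0779]
ee_rot: [[-0.802, -0.598, -0.0], [-0.598, 0.802, -0.0], [0.0, 0.0, -1.0]]
wrist_force: [-0.7, -0.0, -2.6]
gripper_width: 0.226
gripper_force: 30.0
```

{"op": "drive_tool", "data": {"rows": [{"tx":0,"ty":0,"tz":0.2,"ax":0,"ay":0,"az":0,"claw":1},{"tx":0,"ty":0,"tz":0.2,"ax":0,"ay":0,"az":0,"claw":1},{"tx":0,"ty":0,"tz":0,"ax":0,"ay":0,"az":0,"claw":1}]}}

```text
time_s: 15.83
tcp_pos: [0.5338, 0.0294, 0.0743]
ee_rot: [[-0.802, -0.598, 0.0], [-0.598, 0.802, 0.0], [-0.0, -0.0, -1.0]]
wrist_force: [1.2, 1.3, -2.0]
gripper_width: 0.225
gripper_force: 30.0
```

{"op": "drive_tool", "data": {"rows": [{"tx":0,"ty":0,"tz":0.15,"ax":0,"ay":0,"az":0,"claw":1},{"tx":0,"ty":0,"tz":0,"ax":0,"ay":0,"az":0,"claw":1}]}}

```text
time_s: 16.0
tcp_pos: [0.5339, 0.0294, 0.0731]
ee_rot: [[-0.802, -0.598, 0.001], [-0.598, 0.802, 0.0], [-0.001, -0.0, -1.0]]
wrist_force: [-0.3, 0.5, -2.0]
gripper_width: 0.228
gripper_force: 30.0
```

{"op": "drive_tool", "data": {"rows": [{"tx":0,"ty":0,"tz":0.15,"ax":0,"ay":0,"az":0,"claw":1},{"tx":0,"ty":0,"tz":0,"ax":0,"ay":0,"az":0,"claw":1}]}}

```text
time_s: 16.17
tcp_pos: [0.5339, 0.0293, 0.0718]
ee_rot: [[-0.802, -0.598, 0.001], [-0.598, 0.802, 0.0], [-0.001, -0.0, -1.0]]
wrist_force: [0.1, -0.3, 0.5]
gripper_width: 0.23
gripper_force: 30.0
```

The weight is now carried by the nest. I open the fingers a little and rise.

{"op": "drive_tool", "data": {"rows": [{"tx":0,"ty":0,"tz":0,"ax":0,"ay":0,"az":0,"claw":2.2},{"tx":0,"ty":0,"tz":0,"ax":0,"ay":0,"az":0,"claw":2.6},{"tx":0,"ty":0,"tz":0,"ax":0,"ay":0,"az":0,"claw":2.8},{"tx":0,"ty":0,"tz":0,"ax":0,"ay":0,"az":0,"claw":2.8},{"tx":0,"ty":0,"tz":0,"ax":0,"ay":0,"az":0,"claw":2.8}]}}

```text
time_s: 16.58
tcp_pos: [0.5336, 0.0293, 0.0716]
ee_rot: [[-0.802, -0.598, 0.0], [-0.598, 0.802, 0.0], [-0.0, -0.0, -1.0]]
wrist_force: [-0.3, 0.0, -0.0]
gripper_width: 0.32
gripper_force: 0.0
```

{"op": "drive_tool", "data": {"rows": [{"tx":0,"ty":0,"tz":-0.5,"ax":0,"ay":0,"az":0,"claw":2.8},{"tx":0,"ty":0,"tz":-1,"ax":0,"ay":0,"az":0,"claw":2.8},{"tx":0,"ty":0,"tz":-1.5,"ax":0,"ay":0,"az":0,"claw":2.8},{"tx":0,"ty":0,"tz":-2.5,"ax":0,"ay":0,"az":0,"claw":2.8},{"tx":0,"ty":0,"tz":-3.5,"ax":0,"ay":0,"az":0,"claw":2.8},{"tx":0,"ty":-1,"tz":-3.5,"ax":0,"ay":0,"az":0,"claw":2.8},{"tx":2,"ty":-3,"tz":-1.5,"ax":0,"ay":0,"az":0,"claw":2.8},{"tx":2,"ty":-3,"tz":-1,"ax":0,"ay":0,"az":0,"claw":2.8},{"tx":2,"ty":-3,"tz":0,"ax":0,"ay":0,"az":0,"claw":2.8},{"tx":2,"ty":-3,"tz":0,"ax":0,"ay":0,"az":0,"claw":2.8}]}}

```text
time_s: 17.42
tcp_pos: [0.5476, -0.1241, 0.2241]
ee_rot: [[-0.801, -0.599, 0.004], [-0.599, 0.801, 0.0], [-0.003, -0.002, -1.0]]
wrist_force: [0.8, 0.8, 0.3]
gripper_width: 0.324
gripper_force: 0.0
```

{"op": "drive_tool", "data": {"rows": [{"tx":1,"ty":-3,"tz":0,"ax":0,"ay":0,"az":0,"claw":2.8},{"tx":1,"ty":-3.5,"tz":0,"ax":0,"ay":0,"az":0,"claw":2.8},{"tx":1,"ty":-3.5,"tz":0,"ax":0,"ay":0,"az":0,"claw":2.8},{"tx":0,"ty":-3.5,"tz":0,"ax":0,"ay":0,"az":0,"claw":2.8},{"tx":0,"ty":-3.5,"tz":0,"ax":0,"ay":0,"az":0,"claw":2.8},{"tx":0,"ty":-3.5,"tz":0,"ax":0,"ay":0,"az":0,"claw":2.8},{"tx":0,"ty":-3.5,"tz":0,"ax":0,"ay":0,"az":0,"claw":2.8},{"tx":0,"ty":-3.5,"tz":0,"ax":0,"ay":0,"az":0,"claw":2.8},{"tx":0,"ty":0,"tz":0,"ax":0,"ay":0,"az":0,"claw":2.8}]}}

```text
time_s: 18.17
tcp_pos: [0.6891, -0.3659, 0.2179]
ee_rot: [[-0.804, -0.595, -0.002], [-0.595, 0.804, -0.0], [0.002, 0.001, -1.0]]
wrist_force: [-0.5, 0.1, -1.7]
gripper_width: 0.329
gripper_force: 0.0
```

```bash
cat > nest.py <<'E'
from h import *
s=sense();print(s['tcp_pos'],s['time_s'])
a=[]
for n,(u,v,w,h) in dict(top=(240,150,120,150),side=(270,190,120,150)).items():
    p,d=capture(n);a.append(cv2.resize(p[v:v+h,u:u+w],(400,500),interpolation=2))
    W=cloud(fixed(n),d);x,y,z=np.moveaxis(W,-1,0);c=[.6155,.0905]
    R=np.hypot(x-c[0],y-c[1]);A=np.degrees(np.arctan2(y-c[1],x-c[0]))%360
    m=(d>0)&(R<.035)&(z<.06);q=np.linalg.lstsq(np.c_[x[m]-c[0],y[m]-c[1],np.ones(m.sum())],z[m],rcond=None)[0]
    print(n,m.sum(),"floor z",q[2].round(4),"slope deg",np.degrees(q[:2]).round(2))
    print(" rim",[(t,int(k.sum()),round(float(np.percentile(z[k],90)),4)) for t in range(0,360,30) for k in [(d>0)&(R>.052)&(R<.06)&(abs((A-t+180)%360-180)<12)] if k.sum()>3])
    b=((d>0)&(p.max(2)<60)&(z>.06)&(z<.14)&(R>.085)&(R<.19)&(abs(A-190)<50)).astype('u1')
    N,l,st,_=cv2.connectedComponentsWithStats(b)
    for i in range(1,N):
        if st[i,4]>60:
            P=W[l==i];g=P.mean(0);L=cv2.fitLine(P[:,:2].astype('f4'),2,0,.01,.01).ravel()
            print("  grip",st[i,4],g.round(4),"az",(np.degrees(np.arctan2(g[1]-c[1],g[0]-c[0]))%360).round(1),"line",(np.degrees(np.arctan2(L[1],L[0]))%180).round(1))
cv2.imwrite('pics/c8.png',np.hstack(a)[:,:,::-1])
E
python3 nest.py
```

```text
[ 0.68907465 -0.36589221  0.21793891] 18.1667
top 485 floor z 0.0114 slope deg [-1.23 -0.32]
 rim [(0, 38, 0.0701), (30, 39, 0.0714), (60, 31, 0.0699), (90, 26, 0.0746), (120, 26, 0.0725), (150, 24, 0.0743), (180, 20, 0.0727), (210, 28, 0.0728), (240, 25, 0.0707), (270, 26, 0.0746), (300, 26, 0.0713), (330, 27, 0.0749)]
  grip 154 [0.5117 0.0155 0.1033] az 215.9 line 37.7
  grip 69 [0.5018 0.0717 0.0891] az 189.4 line 1.4
  grip 184 [0.4756 0.1273 0.0897] az 165.3 line 165.6
side 8 floor z 0.0192 slope deg [ 3.05 -6.92]
 rim [(0, 4, 0.0708), (30, 56, 0.0699), (60, 63, 0.0699), (90, 42, 0.0683), (120, 27, 0.0719), (150, 12, 0.0706), (180, 29, 0.0708), (210, 64, 0.0723), (240, 89, 0.0678), (270, 70, 0.0702), (300, 41, 0.069), (330, 13, 0.073)]
  grip 446 [0.4885 0.0591 0.0942] az 193.9 line 105.9
```

View pics/c8.png

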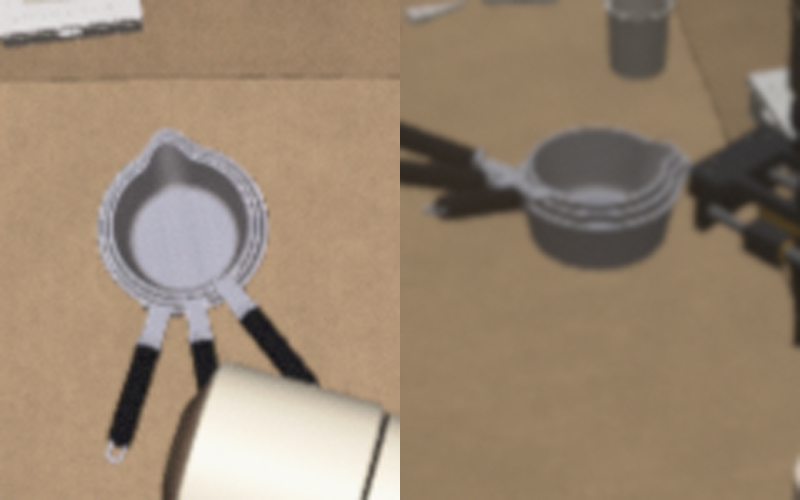

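The picture shows all three spouts nested at about (168,140), the rims concentric and the handles fanned at 165.3°, 190° and 215.9°. The small pan's floor is at 0.0114 and its rim at about 0.070, so it is home and level; I'm handing in.

```bash
python3 -c "
from station import *
print(finish_job())"
```

```text
the job is handed in; nothing more can be done
None
```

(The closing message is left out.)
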